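Lock the bayonet lid on the brush-washing pot

ROBOT

A 6-joint arm with a two-finger parallel gripper is mounted at the origin on a cart in front of the work surface, level with it; the furniture and walls round the work are solid. World frame = base frame: x ahead of the robot, y to its left, z up, the work surface at z = 0. Lengths are in m, angles in rad, forces in N, time in s.
With the tool pointing down it reaches from about 0.25 to 0.725 m from the base axis. Payload 4 kg.
Tool frame: the origin (TCP) lies between the finger pads; the fingertips stand 11 mm ahead of it and the grasp point (between the pads) lies 8 mm behind it (bot.tip_extent is the distance from the TCP to the fingertips, in m); z points along the fingers, y is the line along which they close (so a half turn about z gives the same grasp; the last joint's range is limited). The gripper opens to 85 mm and grips with 20 to 120 N. Pads are 22 mm wide; open, the fingers measure 114 mm over their backs; the gripper's body (76 mm by 85 mm) begins 54 mm behind the grasp point. The pads swing forward as they close: fully open they stand 13 mm farther back than shut.
Start: joints at [1.105, 0.241, 0.005, 1.335, 0, 1.571], TCP at [0.225, 0.447, 0.242] pointing down, gripper open.
Joint ranges: [-2.72, 2.72], [-1.05, 1.87], [-1.09, 1.28], [-1.99, 2.15], [-1.42, 1.44], [-3.14, 3.14]. Speed limits (rad/s): [2.79, 2.79, 3.14, 3.14, 3.14, 3.14].

INTERFACE

Orientations are given as a unit quaternion [x, y, z, w].
In Python, from workcell import bot gives the robot as it stands. The module is installed in compiled form; this text tells all that it offers.
- The arm moves only by the tool drive_tool, never from a script. Its argument "rows" is a list of rows, each an object of numbers: "dx", "dy", "dz": the shift along the tool's x, y, z in units of 50 mm (1.0 is 50 mm); "wx", "wy", "wz": the turn, a rotation vector about the tool's x, y, z in units of 5 degrees (1.0 is 5 degrees); "hand": the finger opening in mm, from 0 to 85.4. A call has 1 to 20 rows; each row is the pose to reach, as a shift and turn from the pose commanded when the call began, along the tool's axes at that moment; what a row does not reach only later rows make up. A row lasts 1/10 s, in which the tool goes at most 50 mm and 8.59 degrees, less where a joint would pass 70% of its speed; a pose out of reach is approached as far as the arm can. A call with a gripper value outside its range is refused whole. The fingers move at their own pace and stop on an object; the grip force is fixed at half the most. Time passes only in rows, so rows that repeat a pose let the fingers close. It gives the time, the measured TCP pose, the force, the opening and the grip force at its end, in the units of the state.
- bot.get_obs(): the state, without advancing time (a new reading comes with each control period).
- bot.camera(name): name is "side" or "top"; returns the picture (420x560x3 uint8, red, green, blue); there is no depth.
- bot.get_calibration(name): a dict with "vfov" (degrees; the focal length in pixels is half the picture's height over the tangent of half this angle, whatever the lens; pixels are square), "cx", "cy" (the principal point, pixels), "origin" and "rotation" of the camera in the world. Camera axes: x right, y up, looking along -z (the intrinsics and any distortion apply to the point x, -y, -z); pixel columns grow to the right and rows downward; lengths in m; the calibration is good to about 2 mm. A picture is of the moment at which its call begins. get_calibration takes no time and is no camera call.
- bot.job_done(): hands the job in; it is judged then, once.
Trained networks look in the newest picture that a camera, given by its name, has taken for a name from the list of things; names that differ only in an ending like _2 or _b are one class to them, and where a whole thing is asked for, a point or a joint stands for the part that bears it (a point fixed in the world has none). Each returns a list of dicts, best first, with "score" (0 to 1); they miss things now and then, are a little off and sometimes report something else, mostly with a low value. They report only what shows in the picture. A call takes as long as a camera call. They do not tell look-alikes from the thing itself.
- bot.look_for(camera, thing): "extent" ([centre column, centre row, width, height] in pixels, round what is visible of it).
- bot.outline_of(camera, thing): "region" (420x560 bool, what is visible of it) and "extent" ([centre column, centre row, width, height] in pixels, round what is visible of it).
The state is a dict: "clock": time; "joint_pos": joint angles; "joint_vel": joint speeds; "tau": joint torques, N m; "eef_pos": TCP position; "tool_rot": TCP orientation; "ft_force": force on the tool from outside, world axes, zero at the start; "ft_torque": the same for the moment, N m; "grip_width": finger opening in m; "grasp_force": force on a finger pad.
Only numpy, scipy, OpenCV 4.12 (cv2) and the standard library are available. Lean on these libraries where they do the work, as an engineer would, in place of code of your own. Each camera call takes 0.05 s, during which the arm holds its last target. There are 200 camera calls.

TASK

Close the brush-washing pot: take the blue lid by its white bar, find by feel or by eye where its two lugs drop into the slots of the pot's dark collar, push it in against the spring, twist it clockwise (seen from above) and let it rise into its locking notches, so that it stays locked level when you let go. Be gentle: never load the lid against the pot with more than about 30 N, neither in pressing nor in twisting. Leave the amber oil bottle, the small red-brown glaze bottle and the little metal dipper by the right end of the table where they stand.

Things in the scene. Friction and masses are not known exactly. Their poses are not given: they have to be found in the camera images.
- lid: Loose lid, 0.11-0.22 kg, stands on the table on its plug. Origin: centre of the plug's underside, z up. Plug 57 mm diameter, z 0-22 mm, bottom edge chamfered 3 mm; two brass lugs along lid +x and -x, 12 mm wide (y), out to 38 mm from the axis, z 2-8 mm; blue flange 88 mm diameter, z 22-28 mm; white bar on top. Red marks on the flange show the lugs. A half turn about z makes no difference.
- lid_bar (a point): Grasp point on the lid's white bar, 50 mm above the lid's origin, axes as the lid's. The bar is 56 mm long along x (in line with the lugs), 13 mm thick along y, and spans z 28-62 mm of the lid.
- pot: Fixed round pot on a 110 x 110 x 12 mm wooden board. Origin: centre of the board's underside, z up; 90 mm tall. Heights of the lid's origin above the pot's: 88 mm lugs on the rim; 82 lugs in the slots, resting on the spring; 68-72 free to twist under the ledge (at 68 the flange strikes the rim); 75 locked in the notches. Released unlocked, the lid rises to about 82.
- pot_rim (a point): Centre of the top face of the pot's dark steel collar, axes as the pot's. Collar 96 mm outside, bore 60 mm, two opposite slots about 17 mm wide, out to 41 mm from the axis. Their angle is NOT measured: the slot line is the pot's x axis turned about z by -0.30 to +0.30 rad. Red dots on the rim and red bars on its side mark the slots. Lugs enter within about 3.5 degrees either way.
- pot_ledge (a point): On the axis at the ledge's underside, 10 mm below the rim. From a slot, lugs pass under the ledge clockwise only (seen from above). 45-54 degrees clockwise of the slot centre (best 49; white dots on the rim show 49) the lug stands below a notch, 3 mm up into the ledge, which holds it; just past it is a hard stop. The collar itself does not turn.
- pot_spring (a point): On the axis at the top of the spring plate when free (rubber, 54 mm wide), 8 mm below the rim; the point stays there when the plate is pressed. The plate pushes the lid up with 3 N at first and 0.6 N more per mm: about 10-11 N in mid twisting range, 7 N when locked.
- oil_bottle: Amber oil bottle with a black cap, 170 mm tall, 49 x 67 mm, standing near the right end of the table; origin at the centre of its underside. To be left alone.
- glaze_bottle: Small red-brown glaze bottle with a black cap, 86 mm tall, 37 mm wide, standing; origin at the centre of its underside. To be left alone.
- dipper: Little dark metal cup, 45 mm wide, 26 mm tall; origin at the centre of its underside. To be left alone.
Mind the look-alikes: they are no part of the job. There is more than one size of the lid; the job needs the larger.

How it is judged:
On the way, in this order (a step that is already met when the one before it is completed fails the run):
1. the lid is over the pot (horizontal distance between lid and pot below 0.01 m and z of lid in the frame of pot above 0.08 m), for 0.1 s.
2. the lid is pushed in under the ledge (horizontal distance between lid and pot below 0.004 m and z of lid in the frame of pot below 0.073 m), for 0.1 s.
At the end, for the whole second after the job is handed in: The lid sits locked in the notches, released and at rest: its origin 73.5 to 77.5 mm above the pot's, within 4 mm of the pot's axis, tilted under 0.06 rad; oil bottle, glaze bottle and dipper within 20 mm of where they stood (horizontal distance between lid and pot below 0.004 m and z of lid in the frame of pot between 0.0735 and 0.0775 m and angle between lid's own z axis and vertical below 0.06 rad and linear speed of lid below 0.02 m/s and distance of each of oil_bottle, glaze_bottle, dipper from where it was at the start of the episode below 0.02 m); the robot touches nothing.
It fails at once if the lid is loaded against the pot with more than 35 N (contact force between lid and pot above 35 N).
It fails at once if a bystander is knocked over or pushed away (angle between any of oil_bottle, glaze_bottle, dipper's own z axis and vertical above 0.5 rad or distance of any of oil_bottle, glaze_bottle, dipper from where it was at the start of the episode above 0.03 m).
It also fails if it takes over 72 s, if anything falls off the work surface, if the arm or the gripper's body presses on something with over 40 N, if the wrist force passes 120 N, or if a joint passes its speed limit or range.

## Working session

There is one attempt and no reset: what is moved stays moved. The work goes in short steps, Python scripts to look and compute and a tool call to move; the robot and the scene stay as the last step left them, time stands still between calls to the robot, and variables do not carry over. Pictures are saved under pics/ and viewed, at most 10 in all, crops included, and the job is handed in when it is done.

Besides the shell and the picture viewer there is one more tool, called after ">>>" as name([rows], argument=value, ...), one row to a line, values as JSON. drive_tool: Moves the arm, as the interface text tells. Its arguments: {"type":"object","properties":{"rows":{"type":"array","items":{"type":"object","properties":{"dx":{"type":"number"},"dy":{"type":"number"},"dz":{"type":"number"},"wx":{"type":"number"},"wy":{"type":"number"},"wz":{"type":"number"},"hand":{"type":"number"}}}}},"required":["rows"]}

```bash
mkdir -p pics
python3 - <<'E'
from workcell import bot
import cv2,numpy as np
for n in("side","top"):
    im=bot.camera(n); cv2.imwrite(f"pics/{n}0.png",im[:,:,::-1])
    c=bot.get_calibration(n); print(n,c)
    for t in("lid","pot","lid_bar"):
        print(t,[(round(d["score"],2),np.round(d["extent"],1).tolist()) for d in bot.look_for(n,t)])
o=bot.get_obs();print(o["eef_pos"],o["tool_rot"],o["ft_force"],o["clock"])
E
```

```text
side {'vfov': 50.912319033224016, 'cx': 284.69935704030837, 'cy': 207.71112742254252, 'origin': array([ 0.32127606, -1.04093501,  0.65764996]), 'rotation': array([ 0.53290471, -0.0632659 , -0.10030176,  0.8378243 ])}
lid [(0.84, [241.7, 189.8, 26.0, 21.3]), (0.73, [253.2, 177.1, 17.5, 12.3])]
pot [(0.66, [277.1, 308.0, 59.9, 65.0])]
lid_bar [(0.7, [238.2, 188.5, 21.4, 26.0]), (0.5, [254.4, 175.6, 18.6, 12.3])]
top {'vfov': 53.069952026088636, 'cx': 275.3438521785264, 'cy': 213.9837562283362, 'origin': array([0.46193   , 0.11235895, 1.45134711]), 'rotation': array([-0.04698471,  0.04216467,  0.70630249, -0.70508961])}
lid [(0.87, [181.2, 251.7, 33.1, 23.8]), (0.75, [138.2, 233.0, 18.3, 18.8])]
pot [(0.61, [389.0, 259.1, 46.0, 40.3])]
lid_bar [(0.79, [181.5, 253.0, 28.6, 23.4]), (0.68, [138.9, 234.1, 14.4, 19.7])]
[0.22452677 0.44666442 0.2421705 ] [ 2.30780947e-01  9.73005720e-01 -1.46326055e-04 -3.75424157e-05] [0.12702084 0.29359533 0.20842001] 0.4
```

Run:
```python
import cv2,numpy as np
t=cv2.imread("pics/top0.png");s=cv2.imread("pics/side0.png")
a=cv2.resize(t,(400,300));b=cv2.resize(s,(400,300))
c=cv2.resize(t[220:300,130:230],(400,320),interpolation=cv2.INTER_CUBIC)[:300]
d=cv2.resize(t[220:300,340:440],(400,320),interpolation=cv2.INTER_CUBIC)[:300]
cv2.imwrite("pics/m0.png",np.vstack([np.hstack([a,b]),np.hstack([c,d])]))
```

```text
(no output)
```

View pics/m0.png

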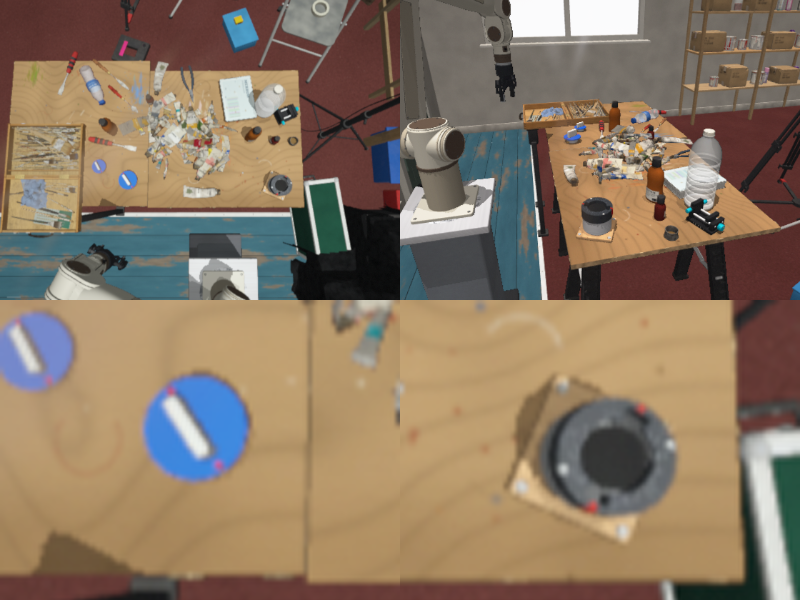

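```bash
cat > h.py <<'E'
from workcell import bot
import cv2,numpy as np
from scipy.spatial.transform import Rotation as R
def ray(n,px):
    c=bot.get_calibration(n);f=210/np.tan(np.radians(c["vfov"]/2))
    d=np.array([(px[0]-c["cx"])/f,-(px[1]-c["cy"])/f,-1.])
    return c["origin"],R.from_quat(c["rotation"]).apply(d)
def at(n,px,z):
    o,d=ray(n,px);return o+d*(z-o[2])/d[2]
def proj(n,p):
    c=bot.get_calibration(n);f=210/np.tan(np.radians(c["vfov"]/2))
    q=R.from_quat(c["rotation"]).inv().apply(np.array(p)-c["origin"])
    return np.array([c["cx"]-f*q[0]/q[2],c["cy"]+f*q[1]/q[2]])
def comps(im,mask,box,amin=2):
    x0,y0,x1,y1=box
    n,l,s,c=cv2.connectedComponentsWithStats(np.ascontiguousarray(mask[y0:y1,x0:x1]).astype(np.uint8))
    return [(s[i,4],c[i]+[x0,y0]) for i in range(1,n) if s[i,4]>=amin]
def red(im,t=40):
    i=im.astype(int);return (i[...,0]-np.maximum(i[...,1],i[...,2])>t)
E
python3 - <<'E'
from h import *
im=cv2.imread("pics/top0.png")[:,:,::-1];i=im.astype(int)
hsv=cv2.cvtColor(np.ascontiguousarray(im),cv2.COLOR_RGB2HSV)
def wred(box):  # weighted red excess centroid blobs
    x0,y0,x1,y1=box; w=(i[...,0]-i[...,1]-70-0*i[...,2]).clip(0)[y0:y1,x0:x1]*((i[...,2]>i[...,1]-15)[y0:y1,x0:x1])
    n,l=cv2.connectedComponents((w>0).astype(np.uint8))
    out=[]
    for k in range(1,n):
        ys,xs=np.nonzero(l==k);ww=w[ys,xs]
        out.append((ww.sum(),(xs*ww).sum()/ww.sum()+x0,(ys*ww).sum()/ww.sum()+y0))
    return sorted(out)[::-1][:3]
print(wred((160,235,200,270)),wred((375,235,415,280)))
m=((i[...,2]-i[...,0]>60));
for b in((160,235,200,270),):
    x0,y0,x1,y1=b;ct,_=cv2.findContours(m[y0:y1,x0:x1].astype(np.uint8),cv2.RETR_EXTERNAL,cv2.CHAIN_APPROX_NONE)
    e=cv2.fitEllipse(cv2.convexHull(max(ct,key=len)));c=np.array(e[0])+[x0,y0];print("lid",e,c,at("top",c,.028))
for d in bot.outline_of("top","pot")[:1]:
    ys,xs=np.nonzero(d["region"]);print("pot",d["extent"],xs.mean(),ys.mean())
for n,px in(("white",(340+165/4,220+169/4)),("white2",(340+270/4,220+143/4))):print(n,at("top",px,.09))
E
```

```text
[(np.int64(18), np.float64(172.0), np.float64(242.0)), (np.int64(12), np.float64(184.0), np.float64(261.0))] [(np.int64(125), np.float64(387.624), np.float64(271.512)), (np.int64(25), np.float64(400.0), np.float64(247.0))]
lid ((18.564043045043945, 16.550020217895508), (25.120698928833008, 25.91288185119629), 25.41713523864746) [178.56404305 251.55002022] [0.51522968 0.44913613 0.028     ]
pot [356.8, 188.6, 19.8, 19.4] 354.5313432835821 186.88059701492537
white [ 0.47766209 -0.21829298  0.09      ]
white2 [ 0.49831224 -0.30324004  0.09      ]
```

Run:
```python
from h import *
t=cv2.imread("pics/top0.png");s=cv2.imread("pics/side0.png")
z=lambda im,x,y,w,h,k:cv2.resize(im[y:y+h,x:x+w],None,fx=k,fy=k,interpolation=cv2.INTER_CUBIC)
a=z(t,370,235,40,50,10);b=z(s,250,270,50,62,8)
cv2.imwrite("pics/m1.png",np.hstack([a[:496],b[:496]]))
c=z(t,160,235,40,35,20)
i=t[:,:,::-1].astype(int)
m=(i.min(2)>140)[235:270,165:195];ys,xs=np.nonzero(m)
p=np.stack([xs+165,ys+235],1).astype(np.float32);r=cv2.minAreaRect(p);print(len(p),r)
w=np.clip(i.min(2)-100,0,120)[238:267,168:192].astype(float);Y,X=np.mgrid[238:267,168:192]
c=np.array([(w*X).sum(),(w*Y).sum()])/w.sum();C=np.cov(np.stack([X.ravel(),Y.ravel()]),aweights=w.ravel());e,v=np.linalg.eigh(C);d=v[:,1]
A=at("top",c-8*d,.062);B=at("top",c+8*d,.062);print(c,(A+B)/2,e,"bar ang",np.degrees(np.arctan2(*(B-A)[1::-1])))
A=at("top",(172.2,242),.028);B=at("top",(184.2,261),.028);print((A+B)/2,"mark ang",np.degrees(np.arctan2(*(B-A)[1::-1])),np.linalg.norm(A-B))
```

```text
93 ((171.61538696289062, 252.92308044433594), (19.414505004882812, 13.867504119873047), 56.30992889404297)
[176.86402493 251.42582369] [0.5144283  0.44674338 0.062     ] [21.03308043 46.54728356] bar ang -155.9906007952325
[0.51549407 0.45043507 0.028     ] mark ang -146.50237730008092 0.07681279937842722
```

View pics/m1.png

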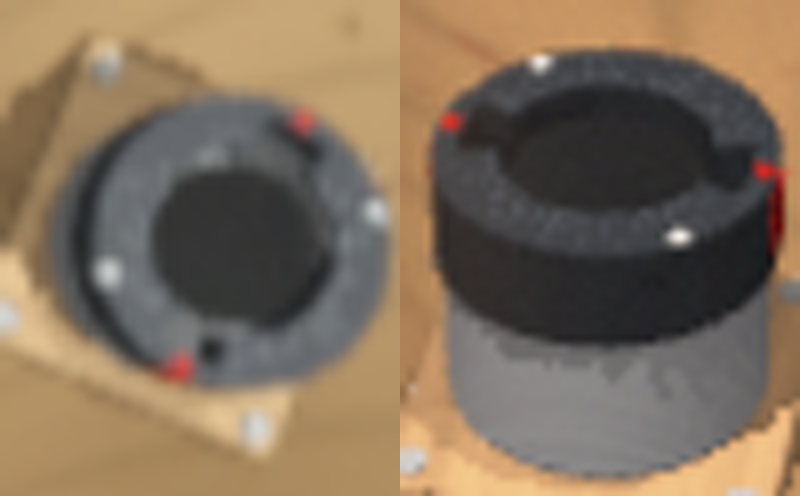

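Run:
```python
from h import *
def f(n,a,b):
    A=at(n,a,.09);B=at(n,b,.09);print(n,(A+B)/2,np.degrees(np.arctan2(*(B-A)[1::-1])),np.linalg.norm(A-B))
f("side",(255.94,284.8),(295.06,290.94));f("side",(267.06,277.44),(284.4,299.06))
f("top",(387.55,271.35),(399.85,246.75));f("top",(380.25,261.75),(407.05,255.65))
# side view: lid from blue ellipse & marks
s=np.ascontiguousarray(cv2.imread("pics/side0.png")[:,:,::-1]);i=s.astype(int)
m=(i[...,2]-i[...,0]>50)[170:210,225:262].astype(np.uint8)
n,l,st,c=cv2.connectedComponentsWithStats(m);print(st[1:],c[1:]+[225,170])
z=lambda im,x,y,w,h,k:cv2.resize(im[y:y+h,x:x+w],None,fx=k,fy=k,interpolation=cv2.INTER_CUBIC)
t=cv2.imread("pics/top0.png")
cv2.imwrite("pics/m2.png",np.hstack([z(t,160,235,38,35,10),z(s[:,:,::-1],222,172,40,35,10)]))
```

```text
side [ 0.48901872 -0.25916733  0.09      ] -28.5474407165364 0.08897315669207655
side [ 0.48925639 -0.25924701  0.09      ] -77.47846272885847 0.08940392562493157
top [ 0.48796222 -0.25863923  0.09      ] -28.317737665188023 0.08922557169961676
top [ 0.48894805 -0.25847443  0.09      ] -77.4000622880178 0.08880816222727003
[[ 19   5  16   6  57]
 [  4  18  24   9 127]] [[251.80701754 178.1754386 ]
 [241.13385827 192.29133858]]
```

View pics/m2.png

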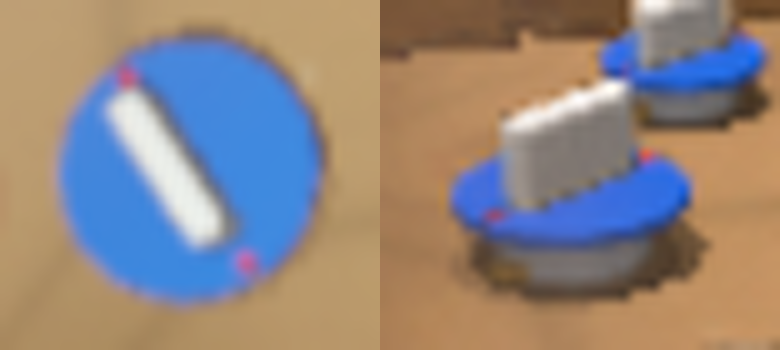

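```bash
cat >> h.py <<'E'
def units(xyz,yaw=None,o=None):
    "row numbers from the current measured pose to TCP xyz, tool x at world yaw (deg), tool straight down"
    o=o or bot.get_obs();r=R.from_quat(o["tool_rot"])
    d=r.inv().apply(np.array(xyz)-o["eef_pos"])/.05
    cur=np.degrees(np.arctan2(*r.as_matrix()[1::-1,0]));w=None
    if yaw is not None:
        y=np.radians(yaw);t=R.from_matrix(np.array([[np.cos(y),np.sin(y),0],[np.sin(y),-np.cos(y),0],[0,0,-1]]))
        w=np.round(np.degrees((r.inv()*t).as_rotvec())/5,2)
    print("d",np.round(d,3),"w",w,"yaw now",round(cur,2),"clock",round(o["clock"],2))
E
python3 - <<'E'
from h import *
A=at("side",(232.95,193.05),.028);B=at("side",(248.25,187.15),.028);print((A+B)/2,np.degrees(np.arctan2(*(B-A)[1::-1])),np.linalg.norm(A-B))
A=at("top",(172.25,242.15),.028);B=at("top",(184.15,260.85),.028);print((A+B)/2,np.degrees(np.arctan2(*(B-A)[1::-1])),np.linalg.norm(A-B))
for n in("oil_bottle","glaze_bottle","dipper"):
    for c,z in(("top",.08),("side",.04)):
        print(n,c,[(round(d["score"],2),np.round(d["extent"]).tolist(),at(c,d["extent"][:2],z).round(3).tolist()) for d in bot.look_for(c,n)[:2]])
units((.515,.449,.2),213.5)
E
```

```text
[0.51625457 0.45365677 0.028     ] 33.849506990698416 0.07584835476539312
[0.51549115 0.45043357 0.028     ] -146.31161739398058 0.07576787684527173
oil_bottle top [(0.67, [182.0, 254.0, 26.0, 24.0], [0.507, 0.427, 0.08]), (0.65, [354.0, 188.0, 23.0, 23.0], [0.722, -0.138, 0.08])]
oil_bottle side [(0.88, [355.0, 251.0, 29.0, 71.0], [0.752, -0.075, 0.04])]
glaze_bottle top [(0.68, [357.0, 187.0, 25.0, 21.0], [0.724, -0.148, 0.08]), (0.63, [386.0, 198.0, 15.0, 12.0], [0.688, -0.245, 0.08])]
glaze_bottle side [(0.69, [365.0, 293.0, 18.0, 33.0], [0.702, -0.26, 0.04])]
dipper top []
dipper side [(0.71, [382.0, 326.0, 23.0, 23.0], [0.691, -0.376, 0.04])]
d [-5.17   2.649  0.847] w [  0.     0.   -12.04] yaw now 153.31 clock 0.75
```

>>> drive_tool([
  {"wz": -1,"hand": 60},
  {"wz": -2,"hand": 60},
  {"wz": -2,"hand": 60},
])

```text
invalid input at $.rows[0]: expected keys dx, dy, dz, wx, wy, wz, hand
```

>>> drive_tool([
  {"dx": 0,"dy": 0,"dz": 0,"wx": 0,"wy": 0,"wz": -1,"hand": 60},
  {"dx": 0,"dy": 0,"dz": 0,"wx": 0,"wy": 0,"wz": -2,"hand": 60},
  {"dx": 0,"dy": 0,"dz": 0,"wx": 0,"wy": 0,"wz": -2,"hand": 60},
])

```text
clock: 1.05
eef_pos: [0.2246, 0.4467, 0.2423]
tool_rot: [0.145, 0.989, 0.0, 0.0]
ft_force: [-0.3, 1.1, -0.2]
grip_width: 0.0597
grasp_force: 0.0
```

Run:
```python
from h import *
print(bot.get_obs()["joint_pos"])
units((.5155,.451,.15),213.7)
```

```text
[ 1.10495590e+00  2.40574506e-01  5.01173854e-03  1.33522256e+00
 -2.27995189e-06  1.39646249e+00]
d [-5.548  1.754  1.847] w [  0.     0.   -10.08] yaw now 163.3 clock 1.05
```

>>> drive_tool([
  {"dx": -0.4,"dy": 0.13,"dz": 0.1,"wx": 0,"wy": 0,"wz": -1,"hand": 50},
  {"dx": -1.1,"dy": 0.35,"dz": 0.36,"wx": 0,"wy": 0,"wz": -2.5,"hand": 50},
  {"dx": -1.9,"dy": 0.6,"dz": 0.63,"wx": 0,"wy": 0,"wz": -4,"hand": 50},
  {"dx": -2.7,"dy": 0.85,"dz": 0.9,"wx": 0,"wy": 0,"wz": -5.5,"hand": 50},
  {"dx": -3.5,"dy": 1.1,"dz": 1.16,"wx": 0,"wy": 0,"wz": -7,"hand": 50},
  {"dx": -4.3,"dy": 1.36,"dz": 1.43,"wx": 0,"wy": 0,"wz": -8.5,"hand": 50},
  {"dx": -5,"dy": 1.58,"dz": 1.66,"wx": 0,"wy": 0,"wz": -9.5,"hand": 50},
  {"dx": -5.4,"dy": 1.7,"dz": 1.8,"wx": 0,"wy": 0,"wz": -10.08,"hand": 50},
  {"dx": -5.548,"dy": 1.754,"dz": 1.847,"wx": 0,"wy": 0,"wz": -10.08,"hand": 50},
  {"dx": -5.548,"dy": 1.754,"dz": 1.847,"wx": 0,"wy": 0,"wz": -10.08,"hand": 50},
  {"dx": -5.548,"dy": 1.754,"dz": 1.847,"wx": 0,"wy": 0,"wz": -10.08,"hand": 50},
])

```text
clock: 2.15
eef_pos: [0.5146, 0.4514, 0.1504]
tool_rot: [-0.29, 0.957, 0.0, -0.0]
ft_force: [-0.1, -0.6, 0.5]
grip_width: 0.0499
grasp_force: 0.0
```

Run:
```python
from h import *
t=bot.camera("side");s=bot.camera("top")
print(bot.get_obs()["joint_pos"],bot.get_obs()["ft_force"]);units((.5155,.451,.045),213.7)
z=lambda im,x,y,w,h,k:cv2.resize(im[y:y+h,x:x+w,::-1],None,fx=k,fy=k,interpolation=cv2.INTER_CUBIC)
cv2.imwrite("pics/m3.png",np.hstack([z(t,200,130,80,80,5),z(s,140,210,80,80,5)]))
```

```text
[7.20574761e-01 6.59421521e-01 4.18373140e-01 1.32899407e+00
 2.41763487e-04 1.31504936e-01] [-0.52813848  0.32263154  0.47960583]
d [-0.01  -0.026  2.12 ] w [0.   0.01 0.01] yaw now -146.25 clock 2.25
```

View pics/m3.png

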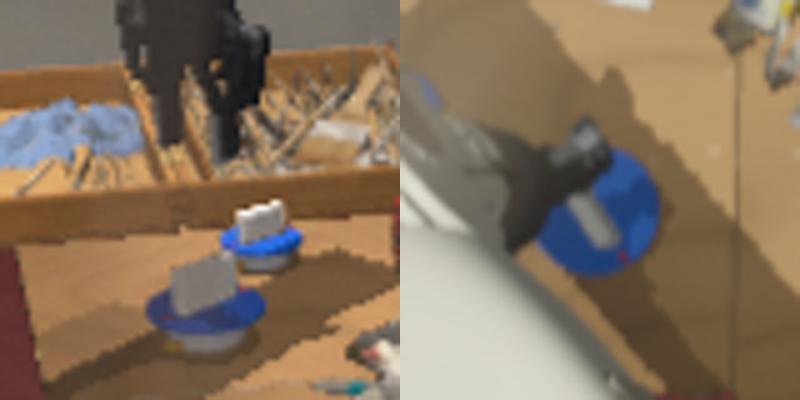

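>>> drive_tool([
  {"dx": -0.01,"dy": -0.02,"dz": 0.5,"wx": 0,"wy": 0,"wz": 0,"hand": 50},
  {"dx": -0.01,"dy": -0.02,"dz": 1.1,"wx": 0,"wy": 0,"wz": 0,"hand": 50},
  {"dx": -0.01,"dy": -0.02,"dz": 1.6,"wx": 0,"wy": 0,"wz": 0,"hand": 50},
  {"dx": -0.01,"dy": -0.02,"dz": 1.95,"wx": 0,"wy": 0,"wz": 0,"hand": 50},
  {"dx": -0.01,"dy": -0.02,"dz": 2.1,"wx": 0,"wy": 0,"wz": 0,"hand": 50},
  {"dx": -0.01,"dy": -0.02,"dz": 2.11,"wx": 0,"wy": 0,"wz": 0,"hand": 50},
  {"dx": -0.01,"dy": -0.02,"dz": 2.11,"wx": 0,"wy": 0,"wz": 0,"hand": 50},
])

```text
clock: 2.95
eef_pos: [0.5166, 0.4514, 0.0459]
tool_rot: [-0.29, 0.957, 0.0, 0.001]
ft_force: [0.5, 0.6, 0.1]
grip_width: 0.0505
grasp_force: 0.0
```

>>> drive_tool([
  {"dx": 0,"dy": 0,"dz": 0,"wx": 0,"wy": 0,"wz": 0,"hand": 20},
  {"dx": 0,"dy": 0,"dz": 0,"wx": 0,"wy": 0,"wz": 0,"hand": 20},
  {"dx": 0,"dy": 0,"dz": 0,"wx": 0,"wy": 0,"wz": 0,"hand": 20},
  {"dx": 0,"dy": 0,"dz": 0,"wx": 0,"wy": 0,"wz": 0,"hand": 0},
  {"dx": 0,"dy": 0,"dz": 0,"wx": 0,"wy": 0,"wz": 0,"hand": 0},
  {"dx": 0,"dy": 0,"dz": 0,"wx": 0,"wy": 0,"wz": 0,"hand": 0},
  {"dx": 0,"dy": 0,"dz": 0,"wx": 0,"wy": 0,"wz": 0,"hand": 0},
])

```text
clock: 3.65
eef_pos: [0.5168, 0.4507, 0.0451]
tool_rot: [-0.29, 0.957, 0.0, 0.0]
ft_force: [-0.1, -0.4, 4.5]
grip_width: 0.0122
grasp_force: 59.1
```

>>> drive_tool([
  {"dx": 0,"dy": 0,"dz": -0.2,"wx": 0,"wy": 0,"wz": 0,"hand": 0},
  {"dx": 0,"dy": 0,"dz": -0.6,"wx": 0,"wy": 0,"wz": 0,"hand": 0},
  {"dx": 0,"dy": 0,"dz": -1.3,"wx": 0,"wy": 0,"wz": 0,"hand": 0},
  {"dx": 0,"dy": 0,"dz": -2.1,"wx": 0,"wy": 0,"wz": 0,"hand": 0},
  {"dx": 0,"dy": 0,"dz": -2.9,"wx": 0,"wy": 0,"wz": 0,"hand": 0},
  {"dx": 0,"dy": 0,"dz": -3.7,"wx": 0,"wy": 0,"wz": 0,"hand": 0},
  {"dx": 0,"dy": 0,"dz": -4.3,"wx": 0,"wy": 0,"wz": 0,"hand": 0},
  {"dx": 0,"dy": 0,"dz": -4.5,"wx": 0,"wy": 0,"wz": 0,"hand": 0},
  {"dx": 0,"dy": 0,"dz": -4.5,"wx": 0,"wy": 0,"wz": 0,"hand": 0},
])

```text
clock: 4.55
eef_pos: [0.5169, 0.451, 0.2708]
tool_rot: [-0.29, 0.957, 0.001, 0.001]
ft_force: [-0.1, 0.4, -2.0]
grip_width: 0.0122
grasp_force: 58.6
```

Run:
```python
from h import *
o=bot.get_obs();print(o["ft_force"],o["ft_torque"],o["eef_pos"]);units((.4888,-.259,.27),151.5)
```

```text
[-0.08491258  0.40847442 -1.98332651] [-0.03244093 -0.01995644 -0.01939122] [0.51685359 0.4510171  0.27081011]
d [  8.349 -11.5    -0.012] w [ 0.02  0.03 12.44] yaw now -146.28 clock 4.55
```

>>> drive_tool([
  {"dx": 0.17,"dy": -0.23,"dz": 0,"wx": 0,"wy": 0,"wz": 0.25,"hand": 0},
  {"dx": 0.5,"dy": -0.69,"dz": 0,"wx": 0,"wy": 0,"wz": 0.75,"hand": 0},
  {"dx": 0.92,"dy": -1.27,"dz": 0,"wx": 0,"wy": 0,"wz": 1.37,"hand": 0},
  {"dx": 1.38,"dy": -1.9,"dz": 0,"wx": 0,"wy": 0,"wz": 2.05,"hand": 0},
  {"dx": 1.84,"dy": -2.53,"dz": 0,"wx": 0,"wy": 0,"wz": 2.74,"hand": 0},
  {"dx": 2.3,"dy": -3.16,"dz": 0,"wx": 0,"wy": 0,"wz": 3.42,"hand": 0},
  {"dx": 2.76,"dy": -3.8,"dz": 0,"wx": 0,"wy": 0,"wz": 4.1,"hand": 0},
  {"dx": 3.21,"dy": -4.43,"dz": 0,"wx": 0,"wy": 0,"wz": 4.79,"hand": 0},
  {"dx": 3.67,"dy": -5.06,"dz": 0,"wx": 0,"wy": 0,"wz": 5.47,"hand": 0},
  {"dx": 4.13,"dy": -5.69,"dz": 0,"wx": 0,"wy": 0,"wz": 6.16,"hand": 0},
  {"dx": 4.59,"dy": -6.33,"dz": 0,"wx": 0,"wy": 0,"wz": 6.84,"hand": 0},
  {"dx": 5.05,"dy": -6.96,"dz": 0,"wx": 0,"wy": 0,"wz": 7.53,"hand": 0},
  {"dx": 5.51,"dy": -7.59,"dz": 0,"wx": 0,"wy": 0,"wz": 8.21,"hand": 0},
  {"dx": 5.97,"dy": -8.22,"dz": 0,"wx": 0,"wy": 0,"wz": 8.9,"hand": 0},
  {"dx": 6.43,"dy": -8.86,"dz": 0,"wx": 0,"wy": 0,"wz": 9.58,"hand": 0},
  {"dx": 6.89,"dy": -9.49,"dz": 0,"wx": 0,"wy": 0,"wz": 10.26,"hand": 0},
  {"dx": 7.35,"dy": -10.12,"dz": 0,"wx": 0,"wy": 0,"wz": 10.95,"hand": 0},
  {"dx": 7.81,"dy": -10.75,"dz": 0,"wx": 0,"wy": 0,"wz": 11.63,"hand": 0},
  {"dx": 8.14,"dy": -11.21,"dz": 0,"wx": 0,"wy": 0,"wz": 12.13,"hand": 0},
  {"dx": 8.349,"dy": -11.5,"dz": 0,"wx": 0.02,"wy": 0.03,"wz": 12.44,"hand": 0},
])

```text
clock: 6.55
eef_pos: [0.4867, -0.261, 0.2663]
tool_rot: [0.248, 0.969, -0.001, -0.004]
ft_force: [0.5, 0.1, -2.0]
grip_width: 0.0119
grasp_force: 58.6
```

Run:
```python
from h import *
o=bot.get_obs();print(o["ft_force"],o["ft_torque"],o["eef_pos"],o["joint_pos"]);units((.4888,-.259,.155),151.5)
```

```text
[ 0.45146505  0.10717366 -2.02946438] [ 0.01929074 -0.02110553  0.00933955] [ 0.48665238 -0.26102456  0.26632133] [-0.49071152  0.34321398  0.20752678  1.44184172 -0.00303048  0.01017815]
d [-0.033  0.063  2.226] w [-0.04 -0.08 -0.04] yaw now 151.3 clock 6.55
```

>>> drive_tool([
  {"dx": 0,"dy": 0,"dz": 0.3,"wx": 0,"wy": 0,"wz": 0,"hand": 0},
  {"dx": 0,"dy": 0,"dz": 0.8,"wx": 0,"wy": 0,"wz": 0,"hand": 0},
  {"dx": 0,"dy": 0,"dz": 1.3,"wx": 0,"wy": 0,"wz": 0,"hand": 0},
  {"dx": 0,"dy": 0,"dz": 1.8,"wx": 0,"wy": 0,"wz": 0,"hand": 0},
  {"dx": 0,"dy": 0,"dz": 2.05,"wx": 0,"wy": 0,"wz": 0,"hand": 0},
  {"dx": 0,"dy": 0,"dz": 2.1,"wx": 0,"wy": 0,"wz": 0,"hand": 0},
  {"dx": 0,"dy": 0,"dz": 2.1,"wx": 0,"wy": 0,"wz": 0,"hand": 0},
  {"dx": 0,"dy": 0,"dz": 2.1,"wx": 0,"wy": 0,"wz": 0,"hand": 0},
])

```text
clock: 7.35
eef_pos: [0.4889, -0.2599, 0.1656]
tool_rot: [0.246, 0.969, -0.001, 0.0]
ft_force: [-0.2, -0.9, -1.7]
grip_width: 0.0118
grasp_force: 58.6
```

Run:
```python
from h import *
t=bot.camera("side");s=bot.camera("top");cv2.imwrite("pics/side4.png",t[:,:,::-1]);cv2.imwrite("pics/top4.png",s[:,:,::-1])
o=bot.get_obs();print(o["ft_force"],o["eef_pos"]);units((.4888,-.259,.155),151.5)
z=lambda im,x,y,w,h,k:cv2.resize(im[y:y+h,x:x+w,::-1],None,fx=k,fy=k,interpolation=cv2.INTER_CUBIC)
cv2.imwrite("pics/m4.png",np.hstack([z(t,240,240,60,90,6),z(s,365,225,50,90,6)]))
```

```text
[-0.7687905  -0.08077626 -1.07200991] [ 0.48895036 -0.26005801  0.16585856]
d [0.013 0.018 0.217] w [-0.03  0.02  0.  ] yaw now 151.52 clock 7.45
```

View pics/m4.png

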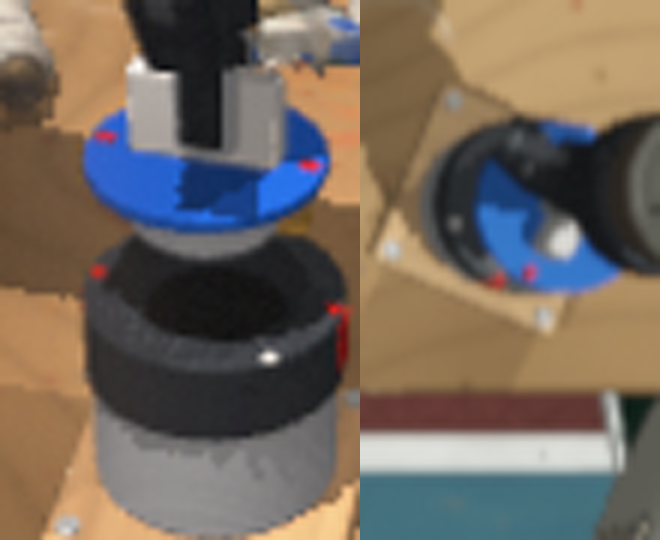

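Run:
```python
from h import *
A=at("side",(257.25,262.25),.1488);B=at("side",(291.25,267.08),.1488);print((A+B)/2,np.degrees(np.arctan2(*(B-A)[1::-1])),np.linalg.norm(A-B))
C=at("top",(392.92,270.08),.1488);print(A,B,C)
s=cv2.imread("pics/side4.png")[:,:,::-1].astype(int)
# pot dots now
A=at("side",(240+98.5/6-.5,240+271.5/6-.5),.09);B=at("side",(240+335.5/6-.5,240+308.5/6-.5),.09);print((A+B)/2,np.degrees(np.arctan2(*(B-A)[1::-1])),np.linalg.norm(A-B))
u=np.array([np.cos(np.radians(-28.45)),np.sin(np.radians(-28.45)),0]);print("expected -x mark",np.array([.4890,-.26,.1488])-u*.0385)
```

```text
[ 0.48738059 -0.25747328  0.1488    ] -28.331156414427234 0.07539127897524557
[ 0.45420016 -0.23958417  0.1488    ] [ 0.52056103 -0.27536238  0.1488    ] [ 0.45309616 -0.23892628  0.1488    ]
[ 0.48939622 -0.25911795  0.09      ] -28.47539294377326 0.08980841321339947
expected -x mark [ 0.45514952 -0.24165892  0.1488    ]
```

Run:
```python
from h import *
units((.4909,-.2617,.137),151.5)
```

```text
d [-0.049 -0.009  0.577] w [-0.03  0.02  0.  ] yaw now 151.52 clock 7.45
```

>>> drive_tool([
  {"dx": -0.04,"dy": 0,"dz": 0.1,"wx": 0,"wy": 0,"wz": 0,"hand": 0},
  {"dx": -0.05,"dy": -0.01,"dz": 0.25,"wx": 0,"wy": 0,"wz": 0,"hand": 0},
  {"dx": -0.05,"dy": -0.01,"dz": 0.4,"wx": 0,"wy": 0,"wz": 0,"hand": 0},
  {"dx": -0.05,"dy": -0.01,"dz": 0.52,"wx": 0,"wy": 0,"wz": 0,"hand": 0},
  {"dx": -0.05,"dy": -0.01,"dz": 0.57,"wx": 0,"wy": 0,"wz": 0,"hand": 0},
  {"dx": -0.05,"dy": -0.01,"dz": 0.57,"wx": 0,"wy": 0,"wz": 0,"hand": 0},
  {"dx": -0.05,"dy": -0.01,"dz": 0.57,"wx": 0,"wy": 0,"wz": 0,"hand": 0},
])

```text
clock: 8.15
eef_pos: [0.49, -0.2614, 0.136]
tool_rot: [0.246, 0.969, -0.001, -0.001]
ft_force: [-0.1, -0.1, -0.9]
grip_width: 0.012
grasp_force: 58.6
```

Run:
```python
from h import *
t=bot.camera("side");cv2.imwrite("pics/side5.png",t[:,:,::-1])
o=bot.get_obs();print(o["ft_force"],o["ft_torque"],o["eef_pos"]);units((.4909,-.2617,.1272),151.5)
z=lambda im,x,y,w,h,k:cv2.resize(im[y:y+h,x:x+w,::-1],None,fx=k,fy=k,interpolation=cv2.INTER_CUBIC)
cv2.imwrite("pics/m5.png",z(t,245,250,60,60,9))
```

```text
[ 0.03335403 -0.49295121 -2.02065987] [ 0.02934417 -0.029627    0.04306002] [ 0.49017755 -0.26143854  0.13620221]
d [-0.015  0.003  0.18 ] w [-0.03 -0.01  0.  ] yaw now 151.51 clock 8.2
```

View pics/m5.png

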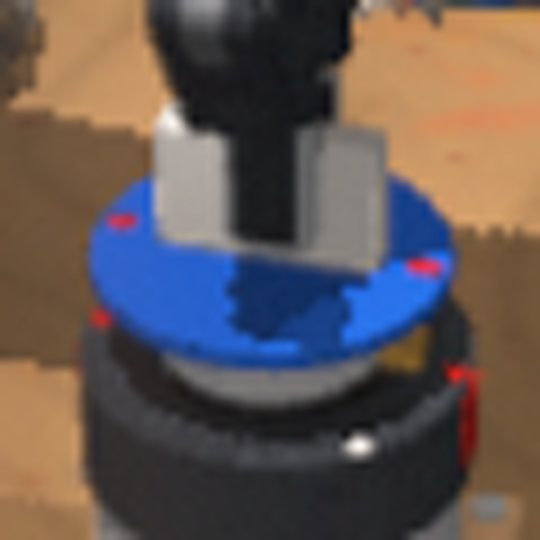

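Run:
```python
from h import *
A=at("side",(258.22,274.11),.1191);B=at("side",(291.67,279.22),.1191);print((A+B)/2,np.degrees(np.arctan2(*(B-A)[1::-1])),np.linalg.norm(A-B))
```

```text
[ 0.48827071 -0.25888761  0.1191    ] -28.72872781591334 0.07520308278628725
```

>>> drive_tool([
  {"dx": -0.015,"dy": 0,"dz": 0.03,"wx": 0,"wy": 0,"wz": 0,"hand": 0},
  {"dx": -0.015,"dy": 0,"dz": 0.06,"wx": 0,"wy": 0,"wz": 0,"hand": 0},
  {"dx": -0.015,"dy": 0,"dz": 0.08,"wx": 0,"wy": 0,"wz": 0,"hand": 0},
  {"dx": -0.015,"dy": 0,"dz": 0.08,"wx": 0,"wy": 0,"wz": 0,"hand": 0},
])

```text
clock: 8.6
eef_pos: [0.4905, -0.2616, 0.1318]
tool_rot: [0.246, 0.969, -0.001, -0.001]
ft_force: [-0.1, -0.1, -1.7]
grip_width: 0.0118
grasp_force: 58.6
```

>>> drive_tool([
  {"dx": 0,"dy": 0,"dz": 0.02,"wx": 0,"wy": 0,"wz": 0,"hand": 0},
  {"dx": 0,"dy": 0,"dz": 0.04,"wx": 0,"wy": 0,"wz": 0,"hand": 0},
  {"dx": 0,"dy": 0,"dz": 0.06,"wx": 0,"wy": 0,"wz": 0,"hand": 0},
  {"dx": 0,"dy": 0,"dz": 0.06,"wx": 0,"wy": 0,"wz": 0,"hand": 0},
])

```text
clock: 9.0
eef_pos: [0.4905, -0.2616, 0.1287]
tool_rot: [0.246, 0.969, -0.001, -0.001]
ft_force: [-0.4, 0.3, -2.3]
grip_width: 0.012
grasp_force: 58.6
```

>>> drive_tool([
  {"dx": 0,"dy": 0,"dz": 0.02,"wx": 0,"wy": 0,"wz": 0,"hand": 0},
  {"dx": 0,"dy": 0,"dz": 0.04,"wx": 0,"wy": 0,"wz": 0,"hand": 0},
  {"dx": 0,"dy": 0,"dz": 0.06,"wx": 0,"wy": 0,"wz": 0,"hand": 0},
  {"dx": 0,"dy": 0,"dz": 0.08,"wx": 0,"wy": 0,"wz": 0,"hand": 0},
  {"dx": 0,"dy": 0,"dz": 0.08,"wx": 0,"wy": 0,"wz": 0,"hand": 0},
])

```text
clock: 9.5
eef_pos: [0.4907, -0.2618, 0.1253]
tool_rot: [0.246, 0.969, -0.001, -0.001]
ft_force: [-0.6, -0.7, 1.9]
grip_width: 0.0119
grasp_force: 59.2
```

>>> drive_tool([
  {"dx": 0,"dy": 0,"dz": 0.025,"wx": 0,"wy": 0,"wz": 0,"hand": 0},
  {"dx": 0,"dy": 0,"dz": 0.05,"wx": 0,"wy": 0,"wz": 0,"hand": 0},
  {"dx": 0,"dy": 0,"dz": 0.075,"wx": 0,"wy": 0,"wz": 0,"hand": 0},
  {"dx": 0,"dy": 0,"dz": 0.1,"wx": 0,"wy": 0,"wz": 0,"hand": 0},
  {"dx": 0,"dy": 0,"dz": 0.12,"wx": 0,"wy": 0,"wz": 0,"hand": 0},
  {"dx": 0,"dy": 0,"dz": 0.12,"wx": 0,"wy": 0,"wz": 0,"hand": 0},
])

```text
clock: 10.1
eef_pos: [0.4907, -0.2618, 0.1192]
tool_rot: [0.246, 0.969, -0.001, -0.001]
ft_force: [-2.5, 1.2, 5.6]
grip_width: 0.0116
grasp_force: 59.7
```

>>> drive_tool([
  {"dx": 0.005,"dy": 0,"dz": 0.025,"wx": 0,"wy": 0,"wz": 0,"hand": 0},
  {"dx": 0.01,"dy": 0,"dz": 0.05,"wx": 0,"wy": 0,"wz": 0,"hand": 0},
  {"dx": 0.01,"dy": 0,"dz": 0.075,"wx": 0,"wy": 0,"wz": 0,"hand": 0},
  {"dx": 0.01,"dy": 0,"dz": 0.08,"wx": 0,"wy": 0,"wz": 0,"hand": 0},
  {"dx": 0.01,"dy": 0,"dz": 0.08,"wx": 0,"wy": 0,"wz": 0,"hand": 0},
])

```text
clock: 10.6
eef_pos: [0.4907, -0.2618, 0.1158]
tool_rot: [0.246, 0.969, -0.001, -0.0]
ft_force: [-1.8, 1.2, 6.5]
grip_width: 0.0122
grasp_force: 60.0
```

>>> drive_tool([
  {"dx": 0.0,"dy": -0.002,"dz": 0.01,"wx": 0,"wy": 0,"wz": 0.5,"hand": 0},
  {"dx": 0.002,"dy": -0.004,"dz": 0.01,"wx": 0,"wy": 0,"wz": 1,"hand": 0},
  {"dx": 0.004,"dy": -0.007,"dz": 0.01,"wx": 0,"wy": 0,"wz": 1.5,"hand": 0},
  {"dx": 0.006,"dy": -0.01,"dz": 0.01,"wx": 0,"wy": 0,"wz": 2,"hand": 0},
  {"dx": 0.007,"dy": -0.012,"dz": 0.01,"wx": 0,"wy": 0,"wz": 2.5,"hand": 0},
  {"dx": 0.009,"dy": -0.014,"dz": 0.01,"wx": 0,"wy": 0,"wz": 3,"hand": 0},
  {"dx": 0.009,"dy": -0.014,"dz": 0.01,"wx": 0,"wy": 0,"wz": 3,"hand": 0},
])

```text
clock: 11.3
eef_pos: [0.4903, -0.2618, 0.1155]
tool_rot: [0.371, 0.929, -0.001, 0.0]
ft_force: [-0.5, 2.0, 7.4]
grip_width: 0.012
grasp_force: 60.0
```

Run:
```python
from h import *
o=bot.get_obs();print(o["ft_force"],o["ft_torque"],o["eef_pos"]);units((.4907,-.2618,.115),102.5)
```

```text
[-0.45444448  2.02852924  7.41895399] [ 0.48467297  0.17235796 -0.08743949] [ 0.49028372 -0.26180172  0.11548086]
d [-0.006  0.006  0.01 ] w [-0.01  0.02  6.8 ] yaw now 136.49 clock 11.3
```

>>> drive_tool([
  {"dx": 0.005,"dy": 0,"dz": 0,"wx": 0,"wy": 0,"wz": 0.6,"hand": 0},
  {"dx": 0.01,"dy": 0,"dz": 0,"wx": 0,"wy": 0,"wz": 1.2,"hand": 0},
  {"dx": 0.014,"dy": -0.001,"dz": 0,"wx": 0,"wy": 0,"wz": 1.8,"hand": 0},
  {"dx": 0.018,"dy": -0.002,"dz": 0,"wx": 0,"wy": 0,"wz": 2.4,"hand": 0},
  {"dx": 0.022,"dy": -0.003,"dz": 0,"wx": 0,"wy": 0,"wz": 3,"hand": 0},
  {"dx": 0.025,"dy": -0.005,"dz": 0,"wx": 0,"wy": 0,"wz": 3.6,"hand": 0},
  {"dx": 0.028,"dy": -0.006,"dz": 0,"wx": 0,"wy": 0,"wz": 4.2,"hand": 0},
  {"dx": 0.03,"dy": -0.008,"dz": 0,"wx": 0,"wy": 0,"wz": 4.8,"hand": 0},
  {"dx": 0.03,"dy": -0.008,"dz": 0,"wx": 0,"wy": 0,"wz": 5,"hand": 0},
  {"dx": 0.03,"dy": -0.008,"dz": 0,"wx": 0,"wy": 0,"wz": 5,"hand": 0},
])

```text
clock: 12.3
eef_pos: [0.489, -0.2618, 0.1156]
tool_rot: [0.563, 0.827, -0.001, 0.001]
ft_force: [-1.1, 0.1, 7.9]
grip_width: 0.0119
grasp_force: 60.0
```

Run:
```python
from h import *
o=bot.get_obs();print(o["ft_force"],o["ft_torque"],o["eef_pos"]);units((.4907,-.2618,.115),102.5)
```

```text
[-1.11330077  0.07442822  7.87466163] [0.06668784 0.23804923 0.08229907] [ 0.48897376 -0.26183662  0.11562674]
d [-0.012  0.032  0.013] w [-0.01  0.04  1.8 ] yaw now 111.5 clock 12.3
```

>>> drive_tool([
  {"dx": 0.003,"dy": 0,"dz": 0,"wx": 0,"wy": 0,"wz": 0.5,"hand": 0},
  {"dx": 0.006,"dy": -0.001,"dz": 0,"wx": 0,"wy": 0,"wz": 1,"hand": 0},
  {"dx": 0.008,"dy": -0.002,"dz": 0,"wx": 0,"wy": 0,"wz": 1.5,"hand": 0},
  {"dx": 0.01,"dy": -0.003,"dz": 0,"wx": 0,"wy": 0,"wz": 1.8,"hand": 0},
  {"dx": 0.01,"dy": -0.003,"dz": 0,"wx": 0,"wy": 0,"wz": 1.8,"hand": 0},
  {"dx": 0.01,"dy": -0.003,"dz": 0,"wx": 0,"wy": 0,"wz": 1.8,"hand": 0},
])

```text
clock: 12.9
eef_pos: [0.4885, -0.2619, 0.1157]
tool_rot: [0.626, 0.78, -0.002, 0.001]
ft_force: [-1.5, -1.6, 7.2]
grip_width: 0.0122
grasp_force: 60.0
```

Run:
```python
from h import *
o=bot.get_obs();print(o["ft_force"],o["ft_torque"],o["eef_pos"]);units((.4907,-.2618,.12),102.5)
```

```text
[-1.49332159 -1.58756929  7.17776693] [-0.18492978  0.35087448  0.07039346] [ 0.48854883 -0.26193253  0.11568211]
d [-0.007  0.042 -0.086] w [-0.01  0.05 -0.  ] yaw now 102.49 clock 12.9
```

>>> drive_tool([
  {"dx": 0,"dy": 0,"dz": -0.02,"wx": 0,"wy": 0,"wz": 0,"hand": 0},
  {"dx": 0,"dy": 0,"dz": -0.04,"wx": 0,"wy": 0,"wz": 0,"hand": 0},
  {"dx": 0,"dy": 0,"dz": -0.06,"wx": 0,"wy": 0,"wz": 0,"hand": 0},
  {"dx": 0,"dy": 0,"dz": -0.08,"wx": 0,"wy": 0,"wz": 0,"hand": 0},
  {"dx": 0,"dy": 0,"dz": -0.09,"wx": 0,"wy": 0,"wz": 0,"hand": 0},
  {"dx": 0,"dy": 0,"dz": -0.09,"wx": 0,"wy": 0,"wz": 0,"hand": 0},
])

```text
clock: 13.5
eef_pos: [0.4885, -0.2617, 0.1193]
tool_rot: [0.626, 0.78, -0.002, 0.001]
ft_force: [1.6, -5.3, 3.0]
grip_width: 0.0122
grasp_force: 59.3
```

>>> drive_tool([
  {"dx": -0.005,"dy": 0,"dz": 0,"wx": 0,"wy": 0,"wz": 0,"hand": 0},
  {"dx": -0.01,"dy": 0,"dz": -0.01,"wx": 0,"wy": 0,"wz": 0,"hand": 0},
  {"dx": -0.01,"dy": 0,"dz": -0.02,"wx": 0,"wy": 0,"wz": 0,"hand": 0},
  {"dx": -0.01,"dy": 0,"dz": -0.02,"wx": 0,"wy": 0,"wz": 0,"hand": 0},
])

```text
clock: 13.9
eef_pos: [0.4885, -0.2618, 0.1199]
tool_rot: [0.626, 0.78, -0.001, 0.0]
ft_force: [2.1, -5.5, 0.7]
grip_width: 0.0126
grasp_force: 58.9
```

Run:
```python
from h import *
o=bot.get_obs();print(o["ft_force"],o["ft_torque"],o["eef_pos"]);units((.4907,-.2618,.12),102.5)
```

```text
[ 2.10449838 -5.51713537  0.7320554 ] [-1.13468024 -0.67852307  0.02250992] [ 0.48849082 -0.26176611  0.11994045]
d [-0.01   0.043 -0.001] w [-0.02  0.03  0.  ] yaw now 102.5 clock 13.9
```

>>> drive_tool([
  {"dx": -0.01,"dy": 0,"dz": 0,"wx": 0,"wy": 0,"wz": 0,"hand": 16},
  {"dx": -0.01,"dy": 0,"dz": 0,"wx": 0,"wy": 0,"wz": 0,"hand": 25},
  {"dx": -0.01,"dy": 0,"dz": 0,"wx": 0,"wy": 0,"wz": 0,"hand": 40},
  {"dx": -0.01,"dy": 0,"dz": 0,"wx": 0,"wy": 0,"wz": 0,"hand": 45},
  {"dx": -0.01,"dy": 0,"dz": 0,"wx": 0,"wy": 0,"wz": 0,"hand": 45},
])

```text
clock: 14.4
eef_pos: [0.4877, -0.2613, 0.1197]
tool_rot: [0.626, 0.78, -0.001, -0.001]
ft_force: [-0.6, -0.4, -0.1]
grip_width: 0.0451
grasp_force: 0.0
```

>>> drive_tool([
  {"dx": 0,"dy": 0,"dz": -0.2,"wx": 0,"wy": 0,"wz": 0,"hand": 45},
  {"dx": 0,"dy": 0,"dz": -0.6,"wx": 0,"wy": 0,"wz": 0,"hand": 45},
  {"dx": 0,"dy": 0,"dz": -1.1,"wx": 0,"wy": 0,"wz": 0,"hand": 45},
  {"dx": 0,"dy": 0,"dz": -1.7,"wx": 0,"wy": 0,"wz": 0,"hand": 45},
  {"dx": 0,"dy": 0,"dz": -2.2,"wx": 0,"wy": 0,"wz": 0,"hand": 45},
  {"dx": 0,"dy": 0,"dz": -2.5,"wx": 0,"wy": 0,"wz": 0,"hand": 45},
  {"dx": 0,"dy": 0,"dz": -2.5,"wx": 0,"wy": 0,"wz": 0,"hand": 45},
])

```text
clock: 15.1
eef_pos: [0.4897, -0.2622, 0.2486]
tool_rot: [0.626, 0.78, -0.001, 0.003]
ft_force: [0.6, 0.1, -0.1]
grip_width: 0.0451
grasp_force: 0.0
```

Run:
```python
from h import *
t=bot.camera("side");cv2.imwrite("pics/side6.png",t[:,:,::-1])
o=bot.get_obs();print(o["ft_force"],o["eef_pos"])
z=lambda im,x,y,w,h,k:cv2.resize(im[y:y+h,x:x+w,::-1],None,fx=k,fy=k,interpolation=cv2.INTER_CUBIC)
cv2.imwrite("pics/m6.png",z(t,245,250,60,60,9))
for zz in(.075,.082):
    a=np.radians(-77.45);u=np.array([np.cos(a),np.sin(a),0])*.0377
    for s in(1,-1):print(zz,(proj("side",np.array([.4891,-.2592,zz+.028])+s*u)-[245,250]+.5)*9-.5)
```

```text
[-0.17603308 -0.64411326 -0.40691203] [ 0.48892918 -0.26180145  0.24666101]
0.075 [344.73221468 383.59888909]
0.075 [212.35076978 221.51626264]
0.082 [344.65233317 358.8391899 ]
0.082 [211.87764111 197.80714092]
```

View pics/m6.png

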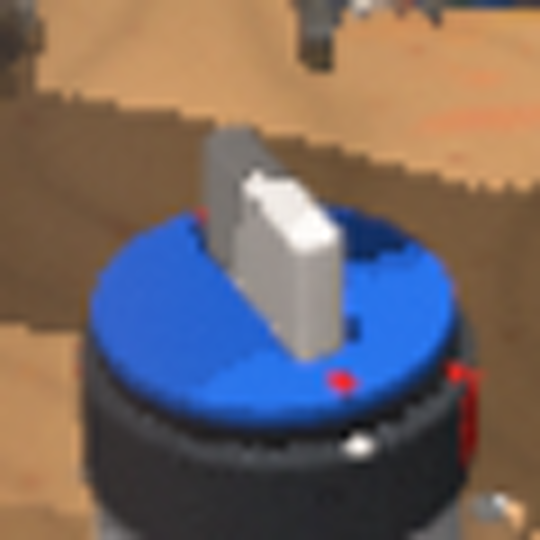

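The front red mark is at (343, 383), and I predicted (345, 384) for the lid locked at 75 mm. The rear mark is partly hidden at about (203, 216), against a predicted (212, 222). The lid sits level and has been released.

```bash
python3 -c "
from workcell import bot
print(bot.job_done())"
```

```text
the job is handed in; nothing more can be done
None
```

The larger blue lid is pushed in, twisted 49° clockwise and released. The last picture shows it level at the 75 mm locked height; the job is handed in, with no verdict returned.

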